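Fetch the corkscrew from the drawer that desk things stand in front of

TASK

A sample is to be opened, but the corkscrew lies in the low desk drawer, which stands ajar and cannot be pulled out because the label carton, the till roll and the date stamp stand before it. Lift those three aside onto free desk, upright and clear of the drawer's way, then draw the drawer right out, lay the corkscrew flat on the middle of the order book and lengthwise along it, and push the drawer fully shut. Then stand the carton, the roll and the stamp back where they stood before, to within about a centimetre and turned as they were; keep them upright throughout and leave the glass and the telephone alone.

Things in the scene. Friction and masses are not known exactly. Their poses are not given: they have to be found in the camera images.
- drawer_unit: low grey desktop drawer unit with a wooden drawer front, 300 mm wide (its y), 106 mm high, fixed. Origin at the centre of the underside; -x is its front: case edge at x = -73 mm, outer face of the shut drawer's front at x = -85 mm. Stapler on top (do not touch). The desk between the standing things and the robot is free for setting things aside; left of the glass stand tall poles
- desk_drawer (a joint): how far the drawer is pulled out, in m: 0 = shut, grows as it slides along the unit's own -x, 0.15 = stop; about 0.05 at the start. It slides with 1.5 N friction and stays where it is left. The drawer box is open on top, 262 mm wide inside, its floor 35 mm over the desk, its side walls up to 68 mm over the desk; the drawer's front is 12 mm thick, its top edge 102 mm over the desk
- drawer_bar (a point): middle of the drawer's pull bar: a round steel bar, 10 mm thick and 270 mm long, along the unit's y, 74 mm over the desk; its axis is 40 mm before the drawer's front (35 mm free between), on two posts 105 mm either side of the middle. Moves with the drawer; axes as the unit's (x into the unit)
- corkscrew: closed waiter's corkscrew, brown with steel lever, 112 mm long (its y), 12 to 14 mm wide (its x), 24 mm high as it lies (17 mm at the ends), 85 g; origin at the middle of its underside, z up. It lies roughly front to back in the drawer, its rear still under the case at the start; it comes along with the drawer and is clear of the case once that is out 0.14 m or more
- label_carton: open card carton filled with labels, standing, 62 mm (its x) x 85 mm (its y) x 105 mm high (walls 99 mm), about 0.3 kg; origin at the centre of its underside, z up. Its 62 mm runs along the drawer's front: grasp it across that, from above
- till_roll: white till paper roll standing on end, 58 mm in diameter, 57 mm high, about 0.11 kg; origin at the centre of its underside, z up
- date_stamp: self-inking date stamp with red cap and black frame, standing, 34 mm (its x) x 52 mm (its y) x 78 mm high; origin at the centre of its underside, z up. Grasp it across the red cap, which is 34 mm wide, 52 mm long and 51 to 77 mm over its foot, does not move, and has its 34 mm along the drawer's front
- order_book: closed greenish-white order book lying flat on the desk, fixed, 70 mm (its x) x 149 mm (its y), 19 mm thick; origin at the centre of its underside, z up. The corkscrew is to be laid on the middle of its cover, along its y
- tasting_glass: stemmed tasting glass, 63 mm in diameter, 155 mm high, standing at the left of the work; origin at the centre of its foot. Bystander: leave it alone
- handset: white telephone handset lying flat, 46 mm (its x) x 155 mm (its y) x 21 mm high; origin at the centre of its underside. Bystander: leave it alone
Mind the look-alikes: they are no part of the job. Of the things that look like the corkscrew, the larger one is meant.

How it is judged:
By the outcome, as a careful person would: the job done as asked, in the order asked, and still so for the second after the job is handed in, with the robot touching nothing.
It also fails if it takes over 144 s, if anything falls off the work surface, if the arm or the gripper's body presses on something with over 40 N, if the wrist force passes 120 N, or if a joint passes its speed limit or range.

ROBOT

A 6-joint arm with a two-finger parallel gripper is mounted at the origin on a cart in front of the work surface, level with it; the furniture and walls round the work are solid. World frame = base frame: x ahead of the robot, y to its left, z up, the work surface at z = 0. Lengths are in mm, angles in degrees, forces in N, time in s.
With the tool pointing down it reaches from about 300 to 850 mm from the base axis. Payload 4.2 kg.
Tool frame: the origin (TCP) lies midway between the tips of the shut fingers; the grasp point (between the pads) lies 19 mm behind it; z points along the fingers, y is the line along which they close (so a half turn about z gives the same grasp; the last joint's range is limited). The gripper opens to 91 mm and grips with 3 to 60 N. Pads are 32 mm wide; open, the fingers measure 118 mm over their backs; the gripper's body (76 mm by 178 mm) begins 60 mm behind the grasp point.
Start: joints at [68.01, 18.312, 89.639, -0, 72.044, -1.146], TCP at [204.604, 537.383, 213.976] pointing down, gripper open.
Joint ranges: [-177.97, 177.97], [-48.28, 115.42], [12.27, 149.76], [-77.06, 257.06], [2.81, 150.46], [-146.56, 146.56]. Speed limits (degrees/s): [147.25, 147.25, 180, 180, 180, 180].

INTERFACE

Orientations are given as [roll, pitch, yaw] about the fixed x, y, z axes, in that order (R = Rz(yaw) Ry(pitch) Rx(roll)).
In Python, from workcell import env gives the robot as it stands.
- The arm moves only by the shell command python3 -m jog 'ROWS' [FORCE]. ROWS is a JSON object of lists of equal length, an entry for each row: "jaw": the finger opening in mm, from 0 to 91.2; "slide": the shift along the tool's x, y, z in units of 30 mm (1.0 is 30 mm), a list of three; "spin": the turn about the tool's z in units of 8 degrees (1.0 is 8 degrees). In form: {"jaw": [jaw, ...], "slide": [[dx, dy, dz], ...], "spin": [spin, ...]}. A call has 1 to 10 rows; each row shifts and turns the commanded pose from where the row before left it, along the tool's axes as they then stand; what a row does not reach is not made up. A row lasts 1/10 s, in which the tool goes at most 50 mm and 8.59 degrees, less where a joint would pass 70% of its speed; a pose out of reach is approached as far as the arm can. A call is refused whole if a number of a shift passes 1 or a number of a turn 1, either way. A call with a gripper value outside its range is refused whole. The fingers move at their own pace and stop on an object; FORCE is the grip in N (left out, the last holds). Time passes only in rows, so rows that do not move let the fingers close. It gives the time, the measured TCP pose, the force, the opening and the grip force at its end, in the units of the state.
- env.state(): the state, without advancing time (a new reading comes with each control period).
- env.grab_frame(name): name is "side" or "top"; returns the picture (400x640x3 uint8, red, green, blue); there is no depth.
- env.camera_model(name): a dict with "fx", "fy", "cx", "cy" (pixels), "D" ([k1, k2, p1, p2, k3] as OpenCV has them; the pictures are not rectified), "camera_from_world" (4x4, takes a point from world to camera coordinates). Camera axes: x right, y up, looking along -z (the intrinsics and any distortion apply to the point x, -y, -z); pixel columns grow to the right and rows downward; lengths in mm; the calibration is good to about 2 mm. A picture is of the moment at which its call begins. camera_model takes no time and is no camera call.
- env.job_done(): hands the job in; it is judged then, once.
The state is a dict: "time_s": time; "qpos": joint angles; "qvel": joint speeds; "effort": joint torques, N m; "ee_pos": TCP position; "ee_rot": TCP orientation; "force": force on the tool from outside, world axes, zero at the start; "torque": the same for the moment, N m; "gripper_width": finger opening in mm; "gripper_force": force on a finger pad.
Only numpy, scipy, OpenCV 4.12 (cv2) and the standard library are available. Lean on these libraries where they do the work, as an engineer would, in place of code of your own. Each camera call takes 0.05 s, during which the arm holds its last target. There are 200 camera calls.

## Working session

There is one attempt and no reset: what is moved stays moved. The work goes in short steps, Python scripts to look and compute and a shell command to move; the robot and the scene stay as the last step left them, time stands still between calls to the robot, and variables do not carry over. Pictures are saved under pics/ and viewed, at most 14 in all, crops included, and the job is handed in when it is done.

```bash
mkdir -p pics; ls; python3 - <<'E'
from workcell import env
import cv2
for n in("top","side"):
    cv2.imwrite(f"pics/{n}0.png",env.grab_frame(n)[:,:,::-1]); print(env.camera_model(n))
print(env.state())
E
```

```text
pics
{'fx': 466.5697576972642, 'fy': 466.5697576972642, 'cx': 309.85236811135434, 'cy': 203.54416899031582, 'D': array([-0.11888771,  0.        ,  0.        ,  0.        ,  0.        ]), 'camera_from_world': array([[-1.15369506e-02, -9.99770759e-01,  1.80368828e-02,
        -1.15053575e+02],
       [ 9.94368127e-01, -9.57040820e-03,  1.05548265e-01,
        -5.39579560e+02],
       [-1.05351448e-01,  1.91530065e-02,  9.94250589e-01,
        -1.18332091e+03],
       [ 0.00000000e+00,  0.00000000e+00,  0.00000000e+00,
         1.00000000e+00]])}
{'fx': 397.29533908887447, 'fy': 397.29533908887447, 'cx': 318.7977521254714, 'cy': 195.96593222523708, 'D': array([-0.06445773,  0.        ,  0.        ,  0.        ,  0.        ]), 'camera_from_world': array([[ 8.84502770e-01, -4.66187985e-01,  1.79892244e-02,
        -5.35950743e+02],
       [ 2.92049563e-01,  5.83353936e-01,  7.57895269e-01,
        -1.66946870e+02],
       [-3.63815753e-01, -6.65106720e-01,  6.52128169e-01,
        -7.91786181e+02],
       [ 0.00000000e+00,  0.00000000e+00,  0.00000000e+00,
         1.00000000e+00]])}
{'time_s': 0.1, 'qpos': array([ 6.80112088e+01,  1.83477603e+01,  8.96992702e+01, -7.07498599e-04,
        7.20451494e+01, -1.14507247e+00]), 'qvel': array([-0.0016758 , -0.09980253, -0.17086679,  0.07586475, -0.04909084,
        0.04519441]), 'effort': array([-2.53257826e-05, -4.13335741e+01, -2.32513368e+01,  7.27229216e-02,
        4.21804469e-02, -3.92898744e-05]), 'ee_pos': array([204.4200567 , 536.94572343, 213.20753807]), 'ee_rot': array([-1.79907825e+02, -1.16956015e-03,  1.59156499e+02]), 'force': array([-0.65191403,  0.51133516, -0.2236562 ]), 'torque': array([-0.03265798,  0.00538369,  0.02826038]), 'gripper_force': 0.0, 'gripper_width': 91.10158779225694}
```

View pics/top0.png

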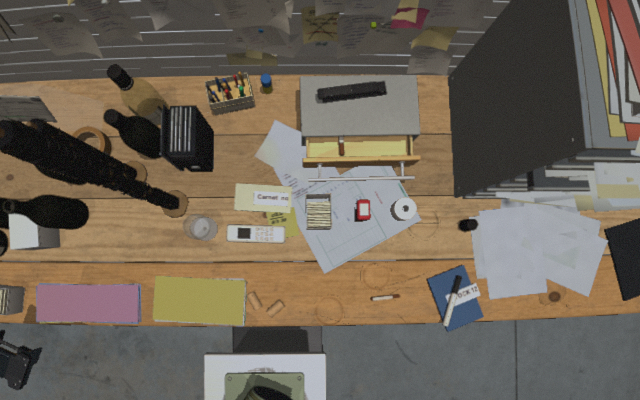

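View pics/side0.png

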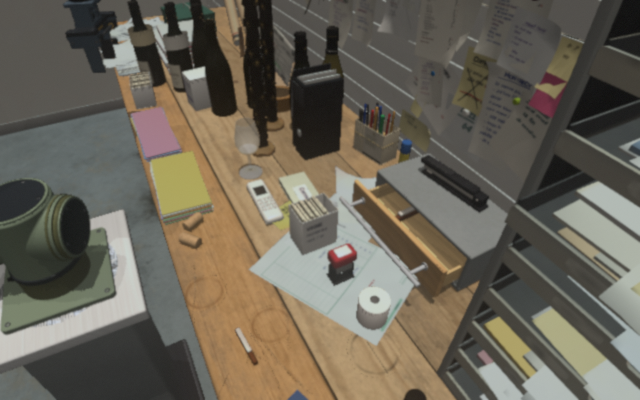

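Top view: the drawer unit is at about (360,105) with its pull bar at row 178. The carton is at (318,212), the stamp at (363,210), the roll at (403,208), the order book ("Carnet") at (263,198) and the handset at (256,234). I'll enlarge it.

```bash
cat > h.py <<'E'
import numpy as np, cv2
from workcell import env
def world(name,u,v,z):
    m=env.camera_model(name); K=np.array([[m['fx'],0,m['cx']],[0,m['fy'],m['cy']],[0,0,1]])
    p=cv2.undistortPoints(np.array([[[u,v]]],float),K,m['D'])[0,0]
    T=m['camera_from_world']; R=T[:3,:3]; c=-R.T@T[:3,3]; d=R.T@np.array([p[0],-p[1],-1])
    return (c+d*(z-c[2])/d[2]).round(1)
def pix(name,P):
    m=env.camera_model(name); K=np.array([[m['fx'],0,m['cx']],[0,m['fy'],m['cy']],[0,0,1]])
    P=np.atleast_2d(np.array(P,float)); T=m['camera_from_world']; q=P@T[:3,:3].T+T[:3,3]
    return cv2.projectPoints((q*[1,-1,-1]).reshape(-1,1,3),np.zeros(3),np.zeros(3),K,m['D'])[0][:,0]
def crop(name,x,y,w,h,s,out,lines=()):
    im=np.ascontiguousarray(env.grab_frame(name)[:,:,::-1])[y:y+h,x:x+w]
    im=cv2.resize(im,None,fx=s,fy=s,interpolation=cv2.INTER_CUBIC)
    for l in lines: cv2.polylines(im,[np.int32((pix(name,l)-[x,y]+.5)*s)],True,(255,0,255),1)
    cv2.imwrite(out,im)
def box(x,y,yaw,w,l,z):
    a=np.radians(yaw); R=np.array([[np.cos(a),-np.sin(a)],[np.sin(a),np.cos(a)]])
    return [[*(R@np.array([sx*w/2,sy*l/2])+[x,y]),z] for sx,sy in((1,1),(1,-1),(-1,-1),(-1,1))]
E
python3 -c "
from h import *
crop('top',225,65,200,150,4,'pics/t1.png')
crop('top',225,150,200,100,4,'pics/t2.png')
crop('side',230,150,240,180,3.33,'pics/s1.png')"
```

```text
(no output)
```

View pics/t1.png

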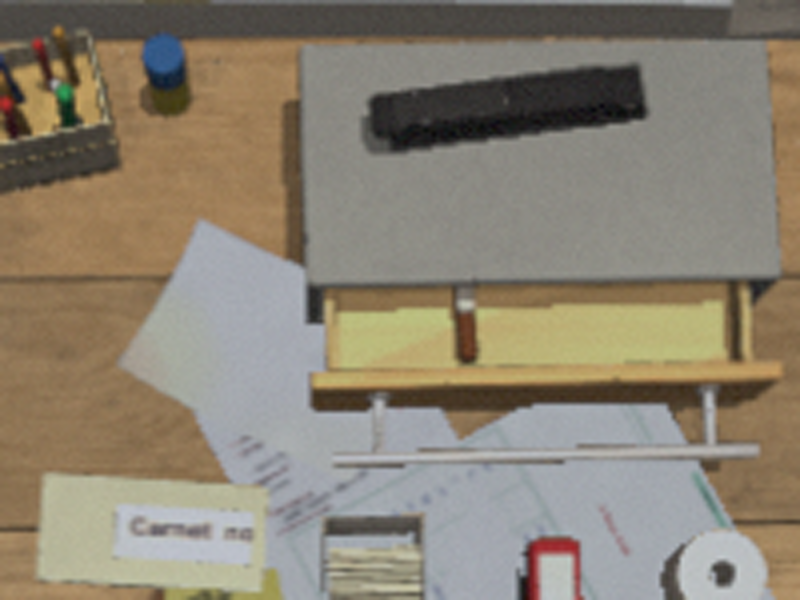

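View pics/t2.png

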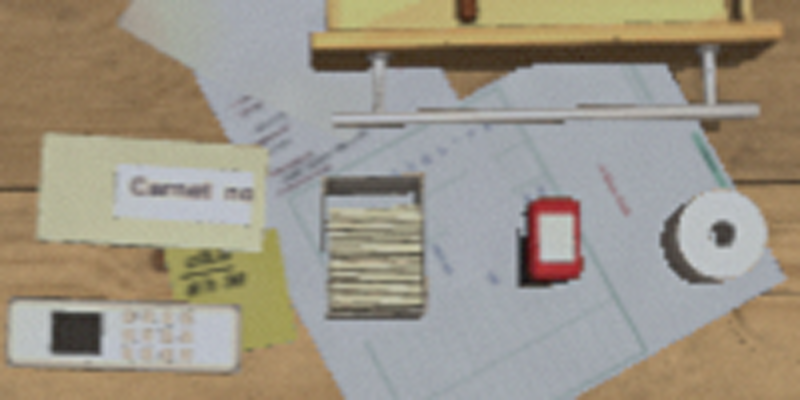

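View pics/s1.png

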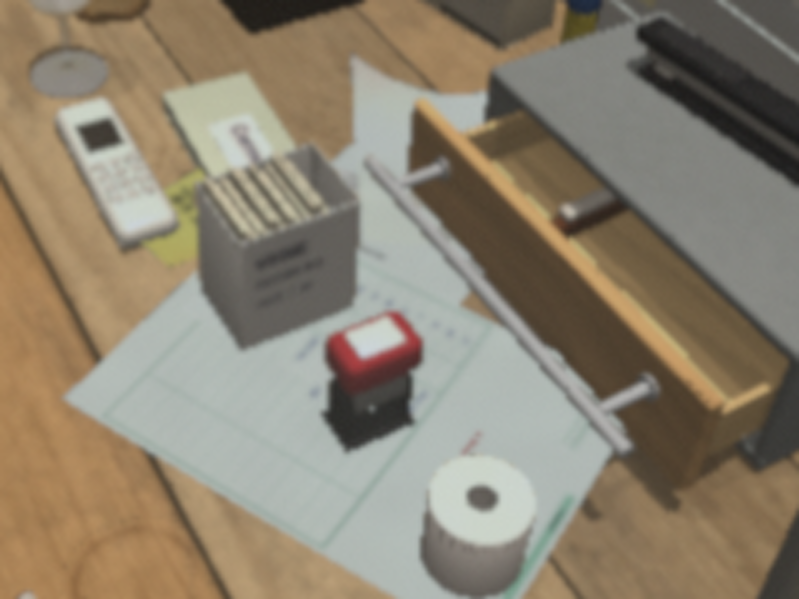

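```bash
python3 - <<'E'
from h import *
def t2(x,y,z): return world('top',225+x/4-.0,150+y/4,z)
def t1(x,y,z): return world('top',225+x/4-.0,65+y/4,z)
def show(n,P):
    P=np.array(P); print(n,P[:,:2].tolist(),'mid',P.mean(0).round(1)[:2], 'edges',[np.linalg.norm(P[i]-P[i-1]).round(1) for i in range(len(P))],'dir01',np.degrees(np.arctan2(*(P[1]-P[0])[[1,0]])).round(1))
show('carton',[t2(*p,99) for p in((323,176),(423,174),(426,318),(328,318))])
show('stamp',[t2(*p,77) for p in((530,198),(577,198),(582,278),(530,280))])
show('roll',[t2(722,236,57),t2(676,236,57),t2(768,236,57)])
show('bar',[t2(332,121,76),t2(758,110,76)])
show('unitfront',[t1(308,283,106),t1(778,276,106)])
show('frontouter',[t1(312,387,102),t1(781,377,102)])
show('book',[t2(*p,19) for p in((43,133),(268,148),(262,250),(37,238))])
show('handset',[t2(*p,21) for p in((10,298),(241,308),(237,372),(7,362))])
show('cork',[t1(466,285,52),t1(468,360,52)])
show('glass',[world('top',201,228,0),world('top',196,222,155)])
def s(x,y,z): return world('side',230+x/3.33,150+y/3.33,z)
show('S carton',[s(*p,99) for p in((200,190),(313,148),(358,202),(242,246))])
show('S stampcap',[s(*p,77) for p in((325,342),(395,314),(420,340),(345,376))])
show('S roll',[s(481,497,57)])
show('S bar',[s(370,160,76),s(627,447,76)])
show('S book',[s(*p,19) for p in((165,98),(243,75),(300,155))])
print(np.linalg.inv(env.camera_model('top')['camera_from_world'])[:3,3])
E
```

```text
carton [[554.6, -109.6], [555.3, -171.1], [466.8, -171.5], [467.5, -111.7]] mid [ 511. -141.] edges [np.float64(87.1), np.float64(61.5), np.float64(88.5), np.float64(59.8)] dir01 -89.3
stamp [[542.4, -239.5], [542.1, -269.1], [491.7, -271.0], [490.9, -238.3]] mid [ 516.8 -254.5] edges [np.float64(51.5), np.float64(29.6), np.float64(50.4), np.float64(32.7)] dir01 -90.6
roll [[519.0, -364.9], [519.3, -335.2], [518.7, -394.9]] mid [ 519. -365.] edges [np.float64(30.0), np.float64(29.7), np.float64(59.7)] dir01 89.4
bar [[592.3, -115.9], [597.4, -386.6]] mid [ 594.8 -251.2] edges [np.float64(270.7), np.float64(270.7)] dir01 -88.9
unitfront [[699.4, -101.8], [703.0, -396.4]] mid [ 701.2 -249.1] edges [np.float64(294.6), np.float64(294.6)] dir01 -89.3
frontouter [[634.6, -103.6], [639.3, -396.6]] mid [ 637.  -250.1] edges [np.float64(293.0), np.float64(293.0)] dir01 -89.1
book [[595.1, 73.7], [583.7, -74.5], [516.4, -70.1], [525.7, 77.3]] mid [555.2   1.6] edges [np.float64(69.5), np.float64(148.6), np.float64(67.4), np.float64(147.7)] dir01 -94.4
handset [[486.4, 94.5], [478.5, -56.2], [4
[... 210 characters left out ...]
float64(49.8), np.float64(49.8)] dir01 -179.7
glass [[478.9, 168.5], [484.4, 147.1]] mid [481.6 157.8] edges [np.float64(156.6), np.float64(156.6)] dir01 -75.6
S carton [[474.1, -119.0], [555.9, -115.1], [556.3, -172.6], [475.7, -175.0]] mid [ 515.5 -145.4] edges [np.float64(56.0), np.float64(81.9), np.float64(57.5), np.float64(80.6)] dir01 2.7
S stampcap [[493.4, -246.5], [540.4, -246.1], [542.9, -270.0], [491.4, -273.6]] mid [ 517. -259.] edges [np.float64(27.2), np.float64(47.0), np.float64(24.0), np.float64(51.6)] dir01 0.5Traceback (most recent call last):
  File "<stdin>", line 19, in <module>
  File "<stdin>", line 5, in show
IndexError: index 1 is out of bounds for axis 0 with size 1
```

Measurements match the given sizes: carton (511,-141), stamp (517,-255), roll (519,-365), bar (595,-251) and book (555,2) at yaw about -4.4. I'll move to the carton first.

```bash
python3 -m jog '{"jaw":[91,91,91,91,91,91,91,91,91,91],"slide":[[0,0,0],[0,0,0],[0,0,0],[-0.55,-1,0],[-0.55,-1,0],[-0.55,-1,0],[-0.55,-1,0],[-0.55,-1,0],[-0.55,-1,0],[-0.55,-1,0]],"spin":[-0.9,-0.9,-0.9,0,0,0,0,0,0,0]}' 15
python3 -m jog '{"jaw":[91,91,91,91,91,91,91,91,91,91],"slide":[[0,-1,0],[0,-1,0],[0,-1,0],[0,-1,0],[0,-1,0],[0,-1,0],[0,-1,0],[0,-1,0],[0,-1,0],[0,-1,0]],"spin":[0,0,0,0,0,0,0,0,0,0]}'
python3 -m jog '{"jaw":[91,91,91,91,91,91,91,91,91],"slide":[[-1,-1,0],[-1,-1,0],[-1,-1,0],[-1,-1,0],[-1,-1,0],[-1,-0.5,0],[0,0,0],[0,0,0],[0,0,0]],"spin":[0,0,0,0,0,0,0,0,0]}'
```

```text
time_s: 1.25
ee_pos: [323.3, 327.6, 214.0]
ee_rot: [180.0, 0.0, -179.2]
force: [0.7, 0.1, 0.6]
gripper_width: 91.1
gripper_force: 0.0
time_s: 2.25
ee_pos: [326.6, 27.8, 214.1]
ee_rot: [180.0, 0.0, -179.2]
force: [0.8, 0.5, 0.2]
gripper_width: 91.1
gripper_force: 0.0
time_s: 3.15
ee_pos: [508.0, -133.0, 213.8]
ee_rot: [180.0, -0.1, -179.2]
force: [-0.4, 0.2, -0.6]
gripper_width: 90.9
gripper_force: 0.0
```

```bash
python3 -m jog '{"jaw":[91,91,91,91,91,91,91,91,91],"slide":[[-0.13,-0.28,0],[0,0,1],[0,0,1],[0,0,1],[0,0,1],[0,0,0.6],[0,0,0.5],[0,0,0],[0,0,0]],"spin":[0,0,0,0,0,0,0,0,0]}'
python3 -m jog '{"jaw":[55,55,55,55,55,55,55,55,55,55],"slide":[[0,0,0],[0,0,0],[0,0,0],[0,0,0],[0,0,0],[0,0,0],[0,0,0],[0,0,0],[0,0,0],[0,0,0]],"spin":[0,0,0,0,0,0,0,0,0,0]}' 15
```

```text
time_s: 4.05
ee_pos: [513.1, -142.1, 61.5]
ee_rot: [-180.0, 0.0, -179.2]
force: [-0.5, 0.4, 0.4]
gripper_width: 91.0
gripper_force: 0.0
time_s: 5.05
ee_pos: [513.2, -142.0, 61.4]
ee_rot: [-180.0, 0.0, -179.2]
force: [-1.4, 1.3, 5.9]
gripper_width: 62.7
gripper_force: 15.0
```

```bash
python3 -m jog '{"jaw":[55,55,55,55,55,55,55,55,55,55],"slide":[[0,0,-0.3],[0,0,-0.6],[0.2,0,-0.6],[0.6,0,0],[0.8,0,0],[0.8,0,0],[0.8,0,0],[0.8,0,0],[0.4,0,0],[0,0,0]],"spin":[0,0,0,0,0,0,0,0,0,0]}' 15
python3 -m jog '{"jaw":[55,55,55,55,55,55,80,88,88],"slide":[[0,0,0.5],[0,0,0.5],[0,0,0.3],[0,0,0.15],[0,0,0.03],[0,0,0],[0,0,0],[0,0,0],[0,0,0]],"spin":[0,0,0,0,0,0,0,0,0]}'
python3 -c "
from h import *
crop('top',225,65,200,190,3.1,'pics/a.png')"
```

```text
time_s: 6.05
ee_pos: [379.5, -143.5, 105.8]
ee_rot: [180.0, -0.1, -179.3]
force: [-1.0, -0.0, -1.9]
gripper_width: 62.8
gripper_force: 15.0
time_s: 6.95
ee_pos: [381.4, -143.9, 62.0]
ee_rot: [-180.0, 0.1, -179.2]
force: [-0.8, 0.0, -0.0]
gripper_width: 84.0
gripper_force: 0.0
```

View pics/a.png

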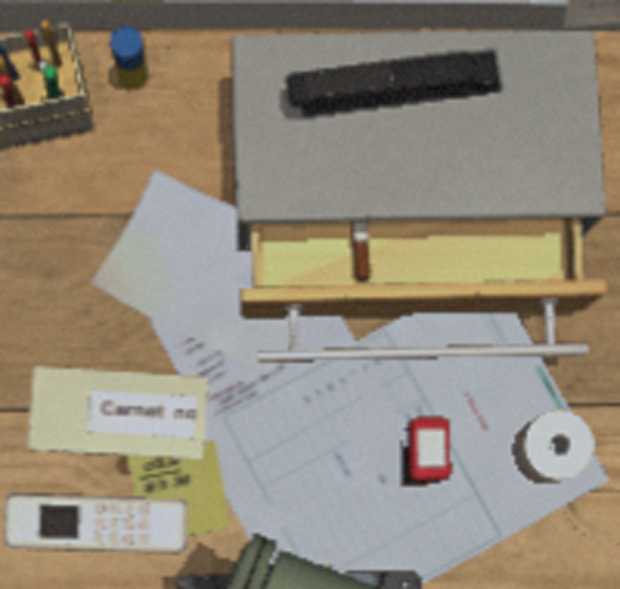

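Carton is hidden under the gripper; stamp at (430,448) and roll at (560,445) in the crop are unmoved.

```bash
python3 -m jog '{"jaw":[88,88,88,75,70,70,70,70,70,70],"slide":[[0,0,-0.5],[0,0,-0.8],[0,0,-0.8],[-0.88,-0.8,0],[-0.9,-0.75,0],[-0.9,-0.75,0],[-0.9,-0.75,0],[-0.9,-0.75,0],[0,0,0],[0,0,0]],"spin":[0,0,0,0,0,0,0,0,0,0]}'
python3 -m jog '{"jaw":[70,70,70,70,70],"slide":[[0,0,0.9],[0,0,0.9],[0,0,0.6],[0,0,0.2],[0,0,0]],"spin":[0,0,0,0,0]}'
python3 -m jog '{"jaw":[25,25,25,25,25,25,25,25,25,25],"slide":[[0,0,0],[0,0,0],[0,0,0],[0,0,0],[0,0,0],[0,0,0],[0,0,0],[0,0,0],[0,0,0],[0,0,0]],"spin":[0,0,0,0,0,0,0,0,0,0]}' 15
```

```text
time_s: 8.0
ee_pos: [516.6, -256.0, 124.0]
ee_rot: [179.9, -0.1, -179.3]
force: [-0.4, -0.4, 0.2]
gripper_width: 70.0
gripper_force: 0.0
time_s: 8.5
ee_pos: [515.8, -255.1, 46.2]
ee_rot: [179.9, -0.1, -179.2]
force: [0.0, 0.6, 0.8]
gripper_width: 70.0
gripper_force: 0.0
time_s: 9.5
ee_pos: [517.1, -256.1, 46.9]
ee_rot: [-180.0, 0.0, -179.2]
force: [-0.5, 0.6, 4.2]
gripper_width: 33.6
gripper_force: 15.0
```

```bash
python3 -m jog '{"jaw":[25,25,25,25,25,25,25,25,25,25],"slide":[[0,0,-0.3],[0,0,-0.6],[0.2,0,-0.6],[0.6,0,0],[0.8,0,0],[0.8,0,0],[0.8,0,0],[0.8,0,0],[0.4,0,0],[0,0,0]],"spin":[0,0,0,0,0,0,0,0,0,0]}' 15
python3 -m jog '{"jaw":[25,25,25,25,25,25,55,65,65],"slide":[[0,0,0.5],[0,0,0.5],[0,0,0.3],[0,0,0.15],[0,0,0.03],[0,0,0],[0,0,0],[0,0,0],[0,0,0]],"spin":[0,0,0,0,0,0,0,0,0]}'
python3 -c "
from h import *
crop('side',170,150,300,200,2.6,'pics/b.png')"
```

```text
time_s: 10.5
ee_pos: [383.7, -257.4, 91.5]
ee_rot: [180.0, -0.0, -179.3]
force: [1.0, -0.8, -1.2]
gripper_width: 33.6
gripper_force: 15.0
time_s: 11.4
ee_pos: [385.2, -257.9, 47.5]
ee_rot: [-180.0, 0.0, -179.2]
force: [-0.5, 0.2, 0.0]
gripper_width: 54.9
gripper_force: 0.0
```

View pics/b.png

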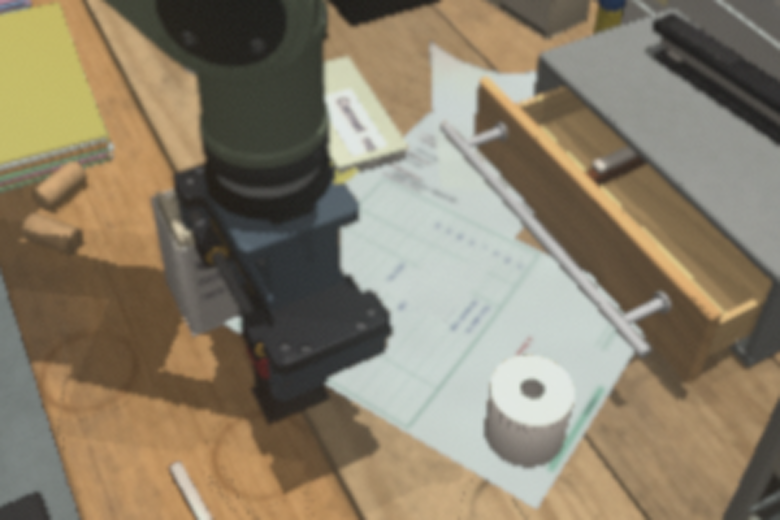

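Stamp and carton stand aside upright. The roll is next.

```bash
python3 -m jog '{"jaw":[70,70,80,88,88,88,88,88,88,88],"slide":[[0,0,-0.5],[0,0,-0.7],[0,0,-0.8],[-0.82,-0.65,0],[-0.9,-0.75,0],[-0.9,-0.75,0],[-0.9,-0.75,0],[-0.9,-0.75,0],[0,0,0],[0,0,0]],"spin":[0,0,0,0,0,0,0,0,0,0]}'
python3 -m jog '{"jaw":[88,88,88,88,88],"slide":[[0,0,0.9],[0,0,0.9],[0,0,0.8],[0,0,0.3],[0,0,0]],"spin":[0,0,0,0,0]}'
python3 -m jog '{"jaw":[50,50,50,50,50,50,50,50,50,50],"slide":[[0,0,0],[0,0,0],[0,0,0],[0,0,0],[0,0,0],[0,0,0],[0,0,0],[0,0,0],[0,0,0],[0,0,0]],"spin":[0,0,0,0,0,0,0,0,0,0]}' 12
```

```text
time_s: 12.45
ee_pos: [518.7, -365.3, 106.5]
ee_rot: [179.9, -0.1, -179.3]
force: [0.4, 0.0, 0.1]
gripper_width: 88.2
gripper_force: 0.0
time_s: 12.95
ee_pos: [517.5, -364.3, 19.2]
ee_rot: [179.9, -0.2, -179.2]
force: [0.3, 0.4, 0.3]
gripper_width: 87.8
gripper_force: 0.0
time_s: 13.95
ee_pos: [519.3, -365.7, 20.9]
ee_rot: [-180.0, 0.1, -179.2]
force: [-0.5, 0.2, 5.4]
gripper_width: 57.9
gripper_force: 12.0
```

```bash
python3 -m jog '{"jaw":[50,50,50,50,50,50,50,50,50,50],"slide":[[0,0,-0.3],[0,0,-0.6],[0.2,0,-0.6],[0.6,0,0],[0.8,0,0],[0.8,0,0],[0.8,0,0],[0.8,0,0],[0.4,0,0],[0,0,0]],"spin":[0,0,0,0,0,0,0,0,0,0]}' 12
python3 -m jog '{"jaw":[50,50,50,50,50,50,70,85,85],"slide":[[0,0,0.5],[0,0,0.5],[0,0,0.3],[0,0,0.15],[0,0,0.03],[0,0,0],[0,0,0],[0,0,0],[0,0,0]],"spin":[0,0,0,0,0,0,0,0,0]}'
```

```text
time_s: 14.95
ee_pos: [385.7, -367.0, 65.1]
ee_rot: [180.0, -0.0, -179.3]
force: [0.8, -0.8, -1.3]
gripper_width: 58.0
gripper_force: 12.0
time_s: 15.85
ee_pos: [387.2, -367.4, 21.1]
ee_rot: [-180.0, 0.0, -179.2]
force: [-0.4, 0.2, 1.3]
gripper_width: 78.9
gripper_force: 0.0
```

```bash
python3 -m jog '{"jaw":[88,88,88,80,70,60,50,40],"slide":[[0,0,-0.8],[0,0,-1],[0,0,-1],[0,0,-1],[0,0,-0.2],[-0.7,0.3,0],[-0.9,0.5,0],[-0.9,0.5,0]],"spin":[0,0,0,0,0,0,0,0]}'
python3 -m jog '{"jaw":[30,30,30,30,30,30,30,30],"slide":[[-0.9,0.5,0],[-0.9,0.5,0],[-0.9,0.5,0],[-0.9,0.5,0],[-0.88,0.48,0],[0,0,0],[0,0,0],[0,0,0]],"spin":[0,0,0,0,0,0,0.9,0.9]}'
python3 -m jog '{"jaw":[30,30,30,30,30,30,30,30,30,30],"slide":[[0,0,0],[0,0,0],[0,0,0],[0,0,0],[0,0,0],[0,0,0],[0,0,0],[0,0,0],[0,0,0],[0,0,0]],"spin":[0.94,0.94,0.94,0.94,0.94,0.94,0.94,0.94,0.94,0.94]}'
python3 -m jog '{"jaw":[30,30],"slide":[[0,0,0],[0,0,0]],"spin":[0,0]}'
```

```text
time_s: 16.65
ee_pos: [461.6, -326.7, 139.9]
ee_rot: [180.0, -0.1, -179.3]
force: [-0.1, 0.1, -0.3]
gripper_width: 50.7
gripper_force: 0.0
time_s: 17.45
ee_pos: [593.9, -251.0, 139.4]
ee_rot: [180.0, -0.1, 166.1]
force: [0.2, 0.3, 0.5]
gripper_width: 30.0
gripper_force: 0.0
time_s: 18.45
ee_pos: [593.5, -251.4, 139.7]
ee_rot: [-179.9, -0.0, 90.8]
force: [-0.5, -0.1, 0.2]
gripper_width: 29.7
gripper_force: 0.0
time_s: 18.65
ee_pos: [594.0, -251.3, 140.1]
ee_rot: [-179.9, -0.0, 91.3]
force: [-0.2, -0.2, 0.2]
gripper_width: 29.9
gripper_force: 0.0
```

```bash
python3 -c "
from h import *
crop('side',170,100,300,230,2.6,'pics/c.png')"
```

```text
(no output)
```

View pics/c.png

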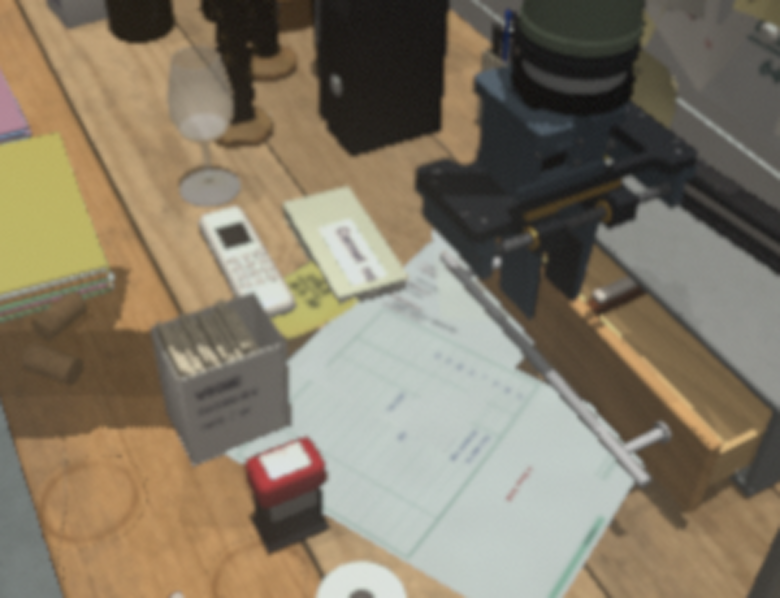

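Carton, stamp and roll stand upright aside, and the fingers hang over the bar.

```bash
python3 -m jog '{"jaw":[30,30,30,30,30,30],"slide":[[0,0.03,0.8],[0,0,0.8],[0,0,0.8],[0,0,0.4],[0,0,0],[0,0,0]],"spin":[0,0,0,0,0,0]}'
python3 -m jog '{"jaw":[5,5,5,5,5,5,5],"slide":[[0,0,0],[0,0,0],[0,0,0],[0,0,0],[0,0,0],[0,0,0],[0,0,0]],"spin":[0,0,0,0,0,0,0]}' 20
python3 -m jog '{"jaw":[5,5,5,5,5,5,5,5,5],"slide":[[0,-0.2,0],[0,-0.4,0],[0,-0.4,0],[0,-0.5,0],[0,-0.5,0],[0,-0.5,0],[0,-0.4,0],[0,-0.2,0],[0,0,0]],"spin":[0,0,0,0,0,0,0,0,0]}'
```

```text
time_s: 19.3
ee_pos: [596.2, -251.3, 57.4]
ee_rot: [179.9, 0.0, 91.2]
force: [-0.7, -0.9, 0.3]
gripper_width: 30.2
gripper_force: 0.0
time_s: 20.0
ee_pos: [596.6, -251.3, 57.8]
ee_rot: [179.9, 0.0, 91.1]
force: [1.3, 0.4, 4.7]
gripper_width: 9.2
gripper_force: 20.0
time_s: 20.9
ee_pos: [501.7, -253.0, 57.8]
ee_rot: [-180.0, 0.0, 91.1]
force: [-1.4, 1.3, 8.8]
gripper_width: 9.5
gripper_force: 20.0
```

```bash
for i in 1; do python3 -m jog '{"jaw":[5,5,5],"slide":[[0,-0.1,0],[0,0,0],[0,0,0]],"spin":[0,0,0]}'; done
python3 -m jog '{"jaw":[5,5,5],"slide":[[0,-0.07,0],[0,0,0],[0,0,0]],"spin":[0,0,0]}'
```

```text
time_s: 21.2
ee_pos: [500.0, -253.0, 57.8]
ee_rot: [179.9, 0.0, 91.1]
force: [0.4, 1.4, 8.4]
gripper_width: 9.7
gripper_force: 20.0
time_s: 21.5
ee_pos: [500.1, -253.0, 57.8]
ee_rot: [179.7, 0.0, 91.1]
force: [5.6, 1.6, 5.2]
gripper_width: 9.1
gripper_force: 20.0
```

At the stop. Now release, rise and look at the corkscrew.

```bash
python3 -m jog '{"jaw":[30,30,30,30,30,30,30,30],"slide":[[0,0.07,0],[0,0,0],[0,0,0],[0,0,0],[0,0,-0.9],[0,0,-0.9],[0,0,-0.9],[0,0,-0.6]],"spin":[0,0,0,0,0,0,0,0]}'
python3 -m jog '{"jaw":[30,30,30,30,30,30],"slide":[[-1,0,0],[-1,0,0],[-1,0,0],[-1,0,0],[-1,0,0],[0,0,0]],"spin":[0,0,0,0,0,0]}'
python3 -c "
from h import *
crop('top',270,110,160,120,5,'pics/d.png')"
```

```text
time_s: 22.3
ee_pos: [499.9, -253.3, 157.4]
ee_rot: [179.9, 0.0, 91.1]
force: [0.3, -0.9, -0.4]
gripper_width: 29.8
gripper_force: 0.0
time_s: 22.9
ee_pos: [502.2, -406.3, 154.9]
ee_rot: [-180.0, 0.1, 91.0]
force: [-1.0, 0.6, -0.2]
gripper_width: 29.8
gripper_force: 0.0
```

View pics/d.png

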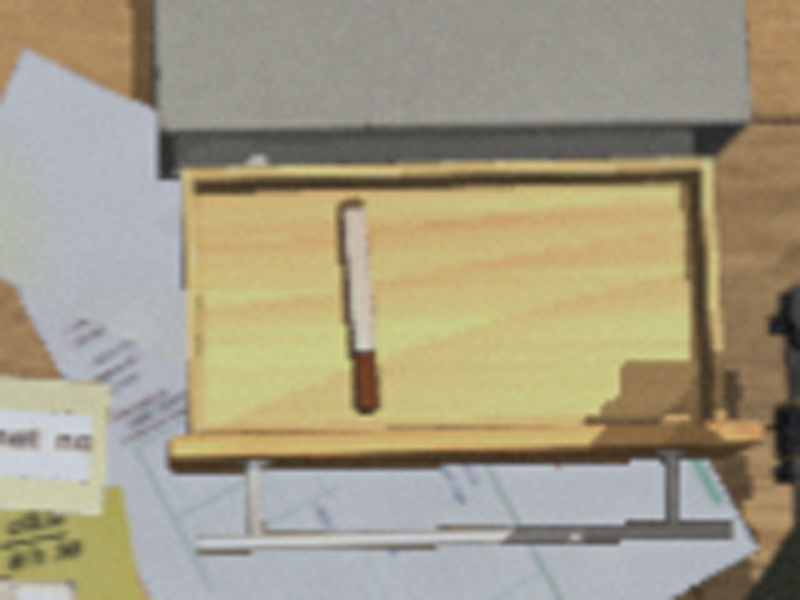

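The corkscrew runs from (352,200) to (367,411) in the crop and is clear of the case.

```bash
python3 - <<'E'
from h import *
a,b=[world('top',270+x/5,110+y/5,52) for x,y in((352,201),(367,411))]
print(a,b,(a+b)/2,np.linalg.norm(a-b),np.degrees(np.arctan2(*(a-b)[[1,0]])))
print(world('top',270+359/5,110+308/5,59))
E
```

```text
[ 674.2 -201.1   52. ] [ 564.4 -206.7   52. ] [ 619.3 -203.9   52. ] 109.9427123551171 2.9196593471932064
[ 616.7 -203.    59. ]
```

```bash
python3 -m jog '{"jaw":[40,40,40,40,40,40,40,40,40],"slide":[[0.83,0.5,0],[0.84,0.5,0],[0.84,0.5,0],[0.84,0.5,0],[0.83,0.5,0],[0.83,0.5,0],[0.83,0.5,0],[0.83,0.5,0],[0,0,0]],"spin":[0,0,0,0,0,0,0,0,0]}'
python3 -m jog '{"jaw":[40,40,40,40,40,40,40,40,40,40],"slide":[[0,0,0],[0,0,0],[0,0,0],[0,0,0],[0,0,0],[0,0,0],[0,0,0],[0,0,0],[0,0,0],[0,0,0]],"spin":[-0.9,-0.9,-0.9,-0.9,-0.9,-0.9,-0.9,-0.9,-0.9,-0.9]}'
python3 -m jog '{"jaw":[40,40,40,40,40,40],"slide":[[0,0,0],[0,0,0],[0,0,0],[0,0,0],[0,0,0],[0,0,0]],"spin":[-0.9,-0.9,-0.7,0,0,0]}'
```

```text
time_s: 23.85
ee_pos: [619.6, -196.0, 155.5]
ee_rot: [-180.0, -0.1, 91.4]
force: [0.5, -0.1, 0.0]
gripper_width: 39.9
gripper_force: 0.0
time_s: 24.85
ee_pos: [617.6, -200.2, 155.6]
ee_rot: [-180.0, -0.1, 163.5]
force: [0.5, 0.2, 0.5]
gripper_width: 40.1
gripper_force: 0.0
time_s: 25.45
ee_pos: [618.4, -200.4, 155.7]
ee_rot: [180.0, -0.0, -176.9]
force: [1.0, -0.5, -0.4]
gripper_width: 39.6
gripper_force: 0.0
```

```bash
python3 -m jog '{"jaw":[40,40,40,40,40,40,40,40],"slide":[[0,-0.12,0.9],[0,0,0.9],[0,0,0.9],[0,0,0.7],[0,0,0.3],[0,0,0.16],[0,0,0],[0,0,0]],"spin":[0,0,0,0,0,0,0,0]}'
python3 -m jog '{"jaw":[5,5,5,5,5,5,5,5],"slide":[[0,0,0],[0,0,0],[0,0,0],[0,0,0],[0,0,0],[0,0,0],[0,0,0],[0,0,0]],"spin":[0,0,0,0,0,0,0,0]}' 15
```

```text
time_s: 26.25
ee_pos: [619.7, -204.3, 41.1]
ee_rot: [-180.0, 0.1, -176.9]
force: [-0.0, -0.2, 0.9]
gripper_width: 40.2
gripper_force: 0.0
time_s: 27.05
ee_pos: [619.1, -204.2, 40.3]
ee_rot: [-180.0, 0.0, -176.8]
force: [-0.1, -0.8, 3.8]
gripper_width: 12.6
gripper_force: 15.0
```

```bash
python3 -m jog '{"jaw":[5,5,5,5,5,5],"slide":[[0,0,-0.4],[0,0,-0.8],[0,0,-0.9],[0,0,-0.9],[0,0,-0.7],[0,0,0]],"spin":[0,0,0,0,0,0]}'
python3 -m jog '{"jaw":[5,5,5,5,5,5,5,5,5,5],"slide":[[0.1,0.4,0],[0.2,0.8,0],[0.2,0.8,0],[0.2,0.8,0],[0.2,0.8,0],[0.2,0.8,0],[0.2,0.8,0],[0.2,0.8,0],[0.2,0.6,0],[0.06,0.37,0]],"spin":[0,0,0,0,0,0,0,0,0,0]}'
python3 -m jog '{"jaw":[5,5,5,5,5,5,5,5,5,5],"slide":[[0,0,0],[0,0,0],[0,0,0],[0,0,0],[0,0,0],[0,0,0],[0,0,0],[0,0,0],[0,0,0],[0,0,0]],"spin":[0.5,0.9,0.9,0.9,0.9,0.9,0.9,0.9,0.9,0.9]}'
python3 -m jog '{"jaw":[5,5,5,5,5,5],"slide":[[0,0,0],[0,0,0],[0,0,0],[0,0,0],[0,0,0],[0,0,0]],"spin":[0.9,0.9,0.9,0.89,0,0]}'
python3 -c "
from h import *
crop('top',190,130,200,120,4,'pics/e.png',[box(555.2,1.6,-4.4,70,149,19)])"
```

```text
time_s: 27.65
ee_pos: [620.8, -204.5, 154.7]
ee_rot: [-179.9, 0.4, -176.8]
force: [1.0, 0.1, -0.0]
gripper_width: 12.6
gripper_force: 15.0
time_s: 28.65
ee_pos: [552.2, 3.8, 149.2]
ee_rot: [179.9, -0.3, -176.8]
force: [-0.0, -0.8, -0.7]
gripper_width: 12.5
gripper_force: 15.0
time_s: 29.65
ee_pos: [553.8, 2.0, 149.7]
ee_rot: [-179.9, -0.1, 114.0]
force: [-0.1, -0.7, -0.6]
gripper_width: 12.4
gripper_force: 15.0
time_s: 30.25
ee_pos: [554.2, 1.9, 150.1]
ee_rot: [-179.9, 0.0, 85.8]
force: [-0.8, 0.1, -0.6]
gripper_width: 12.4
gripper_force: 15.0
```

View pics/e.png

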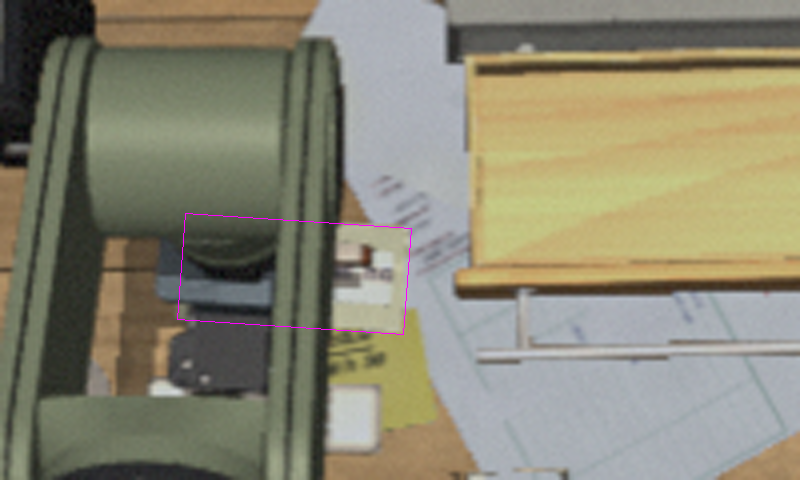

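The book outline fits, and the corkscrew hangs over it. Lowering.

```bash
python3 -m jog '{"jaw":[5,5,5,5,5,5,5,5],"slide":[[0,0.03,0.8],[0,0,0.9],[0,0,0.9],[0,0,0.8],[0,0,0.4],[0,0,0.25],[0,0,0.08],[0,0,0]],"spin":[0,0,0,0,0,0,0,0]}'
python3 -m jog '{"jaw":[5,5],"slide":[[0,0,0.04],[0,0,0]],"spin":[0,0]}'
```

```text
time_s: 31.1
ee_pos: [556.1, 1.8, 27.5]
ee_rot: [179.9, -0.0, 85.7]
force: [0.4, -1.0, -1.2]
gripper_width: 12.2
gripper_force: 15.0
time_s: 31.3
ee_pos: [556.1, 1.8, 26.6]
ee_rot: [179.9, -0.0, 85.6]
force: [0.6, -0.2, -0.0]
gripper_width: 12.5
gripper_force: 15.0
```

```bash
python3 -m jog '{"jaw":[5,5],"slide":[[0,0,0.05],[0,0,0]],"spin":[0,0]}'
python3 -m jog '{"jaw":[12,16,24,30,30,30,30,30,30],"slide":[[0,0,0],[0,0,0],[0,0,0],[0,0,0],[0,0,-0.4],[0,0,-0.9],[0,0,-0.9],[0,0,-0.9],[0,0,-0.9]],"spin":[0,0,0,0,0,0,0,0,0]}'
python3 -m jog '{"jaw":[30,30,30,30,30,30,30,30],"slide":[[-0.6,0,0],[-1,0,0],[-1,0,0],[-1,0,0],[-1,0,0],[-1,0,0],[-1,0,0],[0,0,0]],"spin":[0,0,0,0,0,0,0,0]}'
python3 -c "
from h import *
crop('top',190,130,200,120,4,'pics/f.png',[box(555.2,1.6,-4.4,70,149,19)])"
```

```text
time_s: 31.5
ee_pos: [555.9, 1.8, 24.7]
ee_rot: [179.9, -0.0, 85.6]
force: [0.2, -0.1, 0.1]
gripper_width: 12.7
gripper_force: 15.0
time_s: 32.4
ee_pos: [555.5, 1.8, 146.4]
ee_rot: [179.9, -0.0, 85.6]
force: [0.2, -0.1, -0.3]
gripper_width: 30.1
gripper_force: 0.0
time_s: 33.2
ee_pos: [540.4, -198.8, 145.2]
ee_rot: [179.9, 0.1, 85.4]
force: [-0.3, 0.2, 1.1]
gripper_width: 30.2
gripper_force: 0.0
```

View pics/f.png

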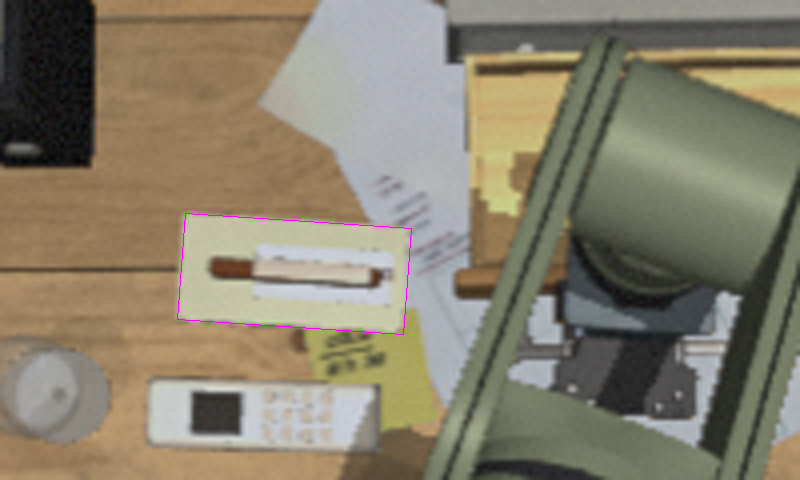

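The corkscrew lies on the middle of the book, from (210,266) to (381,278), along it. Now I'll shut the drawer.

```bash
python3 -m jog '{"jaw":[30,30,30,30,30],"slide":[[0,0,0],[-0.89,-0.7,0],[-0.89,-0.7,0],[0,0,0],[0,0,0]],"spin":[-0.71,0,0,0,0]}'
python3 -m jog '{"jaw":[30,30,30,30,30,30],"slide":[[0,0,0.8],[0,0,0.8],[0,0,0.8],[0,0,0.5],[0,0,0],[0,0,0]],"spin":[0,0,0,0,0,0]}'
```

```text
time_s: 33.75
ee_pos: [499.8, -249.4, 144.8]
ee_rot: [180.0, -0.0, 91.3]
force: [-0.5, -0.6, -0.1]
gripper_width: 30.1
gripper_force: 0.0
time_s: 34.35
ee_pos: [500.7, -249.2, 57.7]
ee_rot: [180.0, -0.0, 91.4]
force: [0.3, -0.5, -0.2]
gripper_width: 29.8
gripper_force: 0.0
```

```bash
python3 -m jog '{"jaw":[5,5,5,5,5,5,5],"slide":[[0,0,0],[0,0,0],[0,0,0],[0,0,0],[0,0,0],[0,0,0],[0,0,0]],"spin":[0,0,0,0,0,0,0]}' 20
python3 -m jog '{"jaw":[5,5,5,5,5,5,5,5,5,5],"slide":[[0,0.3,0],[0,0.6,0],[0,0.6,0],[0,0.6,0],[0,0.6,0],[0,0.6,0],[0,0.6,0],[0,0.6,0],[0,0.3,0],[0,0,0]],"spin":[0,0,0,0,0,0,0,0,0,0]}'
python3 -m jog '{"jaw":[5,5,5],"slide":[[0,0.1,0],[0,0.05,0],[0,0,0]],"spin":[0,0,0]}'
```

```text
time_s: 35.05
ee_pos: [500.2, -250.1, 58.2]
ee_rot: [179.9, 0.0, 91.3]
force: [-0.2, 1.0, 5.3]
gripper_width: 9.6
gripper_force: 20.0
time_s: 36.05
ee_pos: [646.0, -247.6, 58.2]
ee_rot: [179.8, 0.1, 91.3]
force: [1.8, -1.1, 5.4]
gripper_width: 9.3
gripper_force: 20.0
time_s: 36.35
ee_pos: [648.0, -247.5, 58.2]
ee_rot: [180.0, 0.1, 91.3]
force: [-0.4, -3.2, 5.5]
gripper_width: 8.9
gripper_force: 20.0
```

```bash
python3 -m jog '{"jaw":[5,5,5],"slide":[[0,0.1,0],[0,0,0],[0,0,0]],"spin":[0,0,0]}'
python3 -m jog '{"jaw":[5,5,5],"slide":[[0,0.1,0],[0,0,0],[0,0,0]],"spin":[0,0,0]}'
```

```text
time_s: 36.65
ee_pos: [649.9, -247.5, 58.2]
ee_rot: [-179.9, 0.1, 91.3]
force: [-2.7, -1.9, 6.6]
gripper_width: 9.6
gripper_force: 20.0
time_s: 36.95
ee_pos: [649.9, -247.4, 58.1]
ee_rot: [-179.5, 0.0, 91.3]
force: [-8.7, -2.1, 11.4]
gripper_width: 9.5
gripper_force: 20.0
```

Shut against its stop. Now release and fetch the roll.

```bash
python3 -m jog '{"jaw":[30,30,30,30,30,30,30,30,30],"slide":[[0,-0.1,0],[0,0,0],[0,0,0],[0,0,0],[0,0,-0.9],[0,0,-0.9],[0,0,-0.9],[0,0,-0.6],[0,0,0]],"spin":[0,0,0,0,0,0,0,0,0]}'
python3 -m jog '{"jaw":[30,40,50,60,70,80,88,88,88,88],"slide":[[-0.38,-0.88,0],[-0.38,-0.88,0],[-0.38,-0.88,0],[-0.38,-0.88,0],[-0.38,-0.88,0],[-0.38,-0.88,0],[-0.38,-0.88,0],[-0.38,-0.88,0],[-0.38,-0.88,0],[-0.38,-0.88,0]],"spin":[0,0,0,0,0,0,0,0,0,0]}'
python3 -m jog '{"jaw":[88,88,88,88,88,88,88,88,88,88],"slide":[[0,0,0],[0,0,0],[0,0,0],[0,0,0],[0,0,0],[0,0,0],[0,0,0],[0,0,0],[0,0,0],[0,0,0]],"spin":[-0.4,-0.9,-0.9,-0.9,-0.9,-0.9,-0.9,-0.9,-0.9,-0.9]}'
python3 -m jog '{"jaw":[88,88,88,88,88],"slide":[[0,0,0],[0,0,0],[0,0,0],[0,0,0],[0,0,0]],"spin":[-0.9,-0.9,-0.89,0,0]}'
```

```text
time_s: 37.85
ee_pos: [653.0, -247.0, 159.4]
ee_rot: [179.7, 0.1, 91.3]
force: [0.3, 0.7, -0.5]
gripper_width: 30.0
gripper_force: 0.0
time_s: 38.85
ee_pos: [388.4, -366.3, 154.8]
ee_rot: [-179.9, -0.1, 91.3]
force: [-0.4, -0.6, -0.2]
gripper_width: 88.0
gripper_force: 0.0
time_s: 39.85
ee_pos: [389.4, -365.9, 154.7]
ee_rot: [179.9, -0.1, 159.6]
force: [-0.5, 0.1, 0.5]
gripper_width: 88.0
gripper_force: 0.0
time_s: 40.35
ee_pos: [389.6, -366.1, 155.3]
ee_rot: [179.9, -0.1, -179.3]
force: [0.4, -0.5, 0.1]
gripper_width: 88.0
gripper_force: 0.0
```

```bash
python3 -c "
from h import *
crop('side',170,100,300,230,2.6,'pics/g.png')"
```

```text
(no output)
```

View pics/g.png

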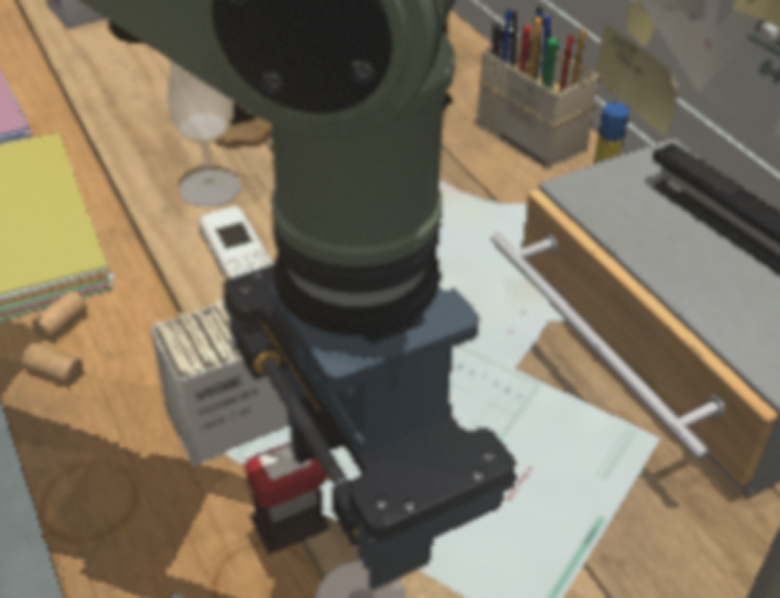

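Drawer is shut and all three stand upright. Grasping the roll.

```bash
python3 -m jog '{"jaw":[88,88,88,88,88,88,88,88],"slide":[[0.08,-0.04,0.8],[0,0,0.9],[0,0,0.9],[0,0,0.9],[0,0,0.7],[0,0,0.27],[0,0,0],[0,0,0]],"spin":[0,0,0,0,0,0,0,0]}'
python3 -m jog '{"jaw":[50,50,50,50,50,50,50,50],"slide":[[0,0,0],[0,0,0],[0,0,0],[0,0,0],[0,0,0],[0,0,0],[0,0,0],[0,0,0]],"spin":[0,0,0,0,0,0,0,0]}' 12
python3 -m jog '{"jaw":[50,50,50,50,50,50,50,50,50,50],"slide":[[0,0,-0.3],[0,0,-0.6],[-0.2,0,-0.6],[-0.6,0,0],[-0.8,0,0],[-0.8,0,0],[-0.8,0,0],[-0.8,0,0],[-0.4,0,0],[0,0,0]],"spin":[0,0,0,0,0,0,0,0,0,0]}'
```

```text
time_s: 41.2
ee_pos: [388.0, -368.3, 22.9]
ee_rot: [-179.9, 0.1, -179.2]
force: [0.2, -1.0, 0.0]
gripper_width: 87.8
gripper_force: 0.0
time_s: 42.0
ee_pos: [387.6, -367.8, 22.6]
ee_rot: [-180.0, 0.0, -179.2]
force: [-0.2, 1.0, 5.0]
gripper_width: 57.5
gripper_force: 12.0
time_s: 43.0
ee_pos: [520.5, -365.7, 66.9]
ee_rot: [180.0, 0.0, -179.1]
force: [-1.0, -0.1, -1.0]
gripper_width: 57.7
gripper_force: 12.0
```

```bash
python3 -m jog '{"jaw":[50,50,50,50,50,50,70,85,85],"slide":[[0,0,0.5],[0,0,0.5],[0,0,0.3],[0,0,0.15],[0,0,0.03],[0,0,0],[0,0,0],[0,0,0],[0,0,0]],"spin":[0,0,0,0,0,0,0,0,0]}'
python3 -m jog '{"jaw":[88,88,88,75,70,70,70,70,70,70],"slide":[[0,0,-0.8],[0,0,-1],[0,0,-1],[0.83,0.66,0],[0.9,0.75,0],[0.9,0.75,0],[0.9,0.75,0],[0.9,0.75,0],[0,0,0],[0,0,0]],"spin":[0,0,0,0,0,0,0,0,0,0]}'
```

```text
time_s: 43.9
ee_pos: [519.8, -366.0, 23.3]
ee_rot: [-180.0, 0.0, -179.2]
force: [-0.2, -0.7, -0.2]
gripper_width: 79.1
gripper_force: 0.0
time_s: 44.9
ee_pos: [385.4, -258.2, 107.5]
ee_rot: [-179.9, 0.1, -179.1]
force: [0.7, -0.5, -0.4]
gripper_width: 70.1
gripper_force: 0.0
```

```bash
python3 -m jog '{"jaw":[70,70,70,70,70],"slide":[[0,0,0.8],[0,0,0.8],[0,0,0.4],[0,0,0],[0,0,0]],"spin":[0,0,0,0,0]}'
python3 -m jog '{"jaw":[25,25,25,25,25,25,25,25,25,25],"slide":[[0,0,0],[0,0,0],[0,0,0],[0,0,0],[0,0,0],[0,0,0],[0,0,0],[0,0,0],[0,0,0],[0,0,0]],"spin":[0,0,0,0,0,0,0,0,0,0]}' 15
python3 -m jog '{"jaw":[25,25,25,25,25,25,25,25,25,25],"slide":[[0,0,-0.3],[0,0,-0.6],[-0.2,0,-0.6],[-0.6,0,0],[-0.8,0,0],[-0.8,0,0],[-0.8,0,0],[-0.8,0,0],[-0.4,0,0],[0,0,0]],"spin":[0,0,0,0,0,0,0,0,0,0]}'
```

```text
time_s: 45.4
ee_pos: [386.3, -259.0, 47.0]
ee_rot: [-180.0, 0.1, -179.2]
force: [-0.1, 0.4, 1.0]
gripper_width: 69.8
gripper_force: 0.0
time_s: 46.4
ee_pos: [385.1, -258.1, 47.0]
ee_rot: [-180.0, 0.0, -179.2]
force: [-1.5, 0.4, 5.1]
gripper_width: 33.7
gripper_force: 15.0
time_s: 47.4
ee_pos: [518.0, -256.0, 91.6]
ee_rot: [-180.0, 0.0, -179.1]
force: [-0.4, 0.6, -1.1]
gripper_width: 33.7
gripper_force: 15.0
```

```bash
python3 -m jog '{"jaw":[25,25,25,25,25,25,55,65,65],"slide":[[0,0,0.5],[0,0,0.5],[0,0,0.3],[0,0,0.15],[0,0,0.03],[0,0,0],[0,0,0],[0,0,0],[0,0,0]],"spin":[0,0,0,0,0,0,0,0,0]}'
python3 -m jog '{"jaw":[65,70,80,88,88,88,88,88,88,88],"slide":[[0,0,-0.7],[0,0,-1],[0,0,-0.9],[0.87,0.8,0],[0.9,0.75,0],[0.9,0.75,0],[0.9,0.75,0],[0.9,0.75,0],[0,0,0],[0,0,0]],"spin":[0,0,0,0,0,0,0,0,0,0]}'
```

```text
time_s: 48.3
ee_pos: [517.3, -256.2, 47.9]
ee_rot: [-180.0, 0.1, -179.2]
force: [1.3, -0.6, -0.1]
gripper_width: 55.0
gripper_force: 0.0
time_s: 49.3
ee_pos: [381.6, -144.1, 126.0]
ee_rot: [-179.9, 0.1, -179.1]
force: [0.4, -0.5, -0.2]
gripper_width: 87.8
gripper_force: 0.0
```

```bash
python3 -m jog '{"jaw":[89,89,89,89,89],"slide":[[0,0,0.8],[0,0,0.8],[0,0,0.55],[0,0,0],[0,0,0]],"spin":[0,0,0,0,0]}'
python3 -m jog '{"jaw":[55,55,55,55,55,55,55,55,55,55],"slide":[[0,0,0],[0,0,0],[0,0,0],[0,0,0],[0,0,0],[0,0,0],[0,0,0],[0,0,0],[0,0,0],[0,0,0]],"spin":[0,0,0,0,0,0,0,0,0,0]}' 15
python3 -m jog '{"jaw":[55,55,55,55,55,55,55,55,55,55],"slide":[[0,0,-0.3],[0,0,-0.6],[-0.2,0,-0.6],[-0.6,0,0],[-0.8,0,0],[-0.8,0,0],[-0.8,0,0],[-0.8,0,0],[-0.4,0,0],[0,0,0]],"spin":[0,0,0,0,0,0,0,0,0,0]}'
```

```text
time_s: 49.8
ee_pos: [382.5, -144.8, 61.1]
ee_rot: [-180.0, 0.0, -179.2]
force: [0.2, 0.5, 0.2]
gripper_width: 89.0
gripper_force: 0.0
time_s: 50.8
ee_pos: [381.6, -144.1, 61.4]
ee_rot: [-180.0, 0.1, -179.2]
force: [-0.5, 0.4, 6.2]
gripper_width: 62.6
gripper_force: 15.0
time_s: 51.8
ee_pos: [514.1, -142.1, 105.7]
ee_rot: [180.0, -0.0, -179.1]
force: [-0.7, 0.6, -2.6]
gripper_width: 62.8
gripper_force: 15.0
```

```bash
python3 -m jog '{"jaw":[55,55,55,55,55,55,80,88,88],"slide":[[0,0,0.5],[0,0,0.5],[0,0,0.3],[0,0,0.15],[0,0,0.03],[0,0,0],[0,0,0],[0,0,0],[0,0,0]],"spin":[0,0,0,0,0,0,0,0,0]}'
python3 -m jog '{"jaw":[88,88,88,88,88,88,88,88,88,88],"slide":[[0,0,-0.6],[0,0,-0.9],[0,0,-0.9],[0,0,-0.8],[0.8,0,0],[1,0,0],[1,0,0],[1,0,0],[1,0,0],[1,0,0]],"spin":[0,0,0,0,0,0,0,0,0,0]}'
python3 -m jog '{"jaw":[88,88],"slide":[[0,0,0],[0,0,0]],"spin":[0,0]}'
python3 -c "
from h import *
crop('top',190,65,240,180,3.3,'pics/z.png',[box(511,-141,1,85,62,99),box(516.8,-254.5,.5,52,34,77),box(519,-365,0,58,58,57),box(555.2,1.6,-4.4,70,149,19)])"
```

```text
time_s: 52.7
ee_pos: [513.7, -142.3, 62.1]
ee_rot: [-180.0, 0.1, -179.2]
force: [1.4, -0.5, -0.2]
gripper_width: 83.5
gripper_force: 0.0
time_s: 53.7
ee_pos: [338.2, -144.6, 157.8]
ee_rot: [-180.0, 0.0, -179.1]
force: [0.5, -0.1, 0.7]
gripper_width: 87.8
gripper_force: 0.0
time_s: 53.9
ee_pos: [339.7, -144.9, 158.1]
ee_rot: [-180.0, 0.1, -179.2]
force: [1.1, 0.6, -0.2]
gripper_width: 87.9
gripper_force: 0.0
```

View pics/z.png

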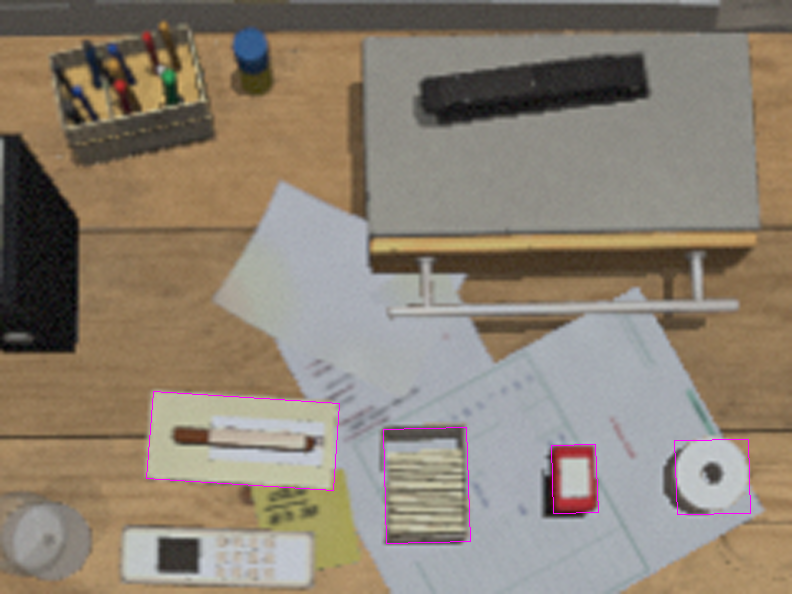

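Drawer is shut, the corkscrew is centred on the book, and the carton (427,485), stamp (574,478) and roll (712,476) match their original outlines. Handing in.

```bash
python3 -c "
from workcell import env
print(env.job_done())"
```

```text
the job is handed in; nothing more can be done
None
```

The job is handed in after about 54 s of robot time: the drawer is shut, the corkscrew lies along the middle of the order book, and the last picture shows the carton, stamp and roll upright on their original outlines, with the glass and telephone not touched.

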